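# Load the shaker and close its clamp bar

## Task

Load the shaker: stand the two capped conical flasks and the capped bottle upright on the three ring seats of its platform, the bottle in the middle and a flask on either side so that the load is balanced, and leave the two open vessels, which would spill, where they are. Then slide the clamp bar back along its rails until its pointers stand at the marks, so that the vessels are held against the back bar, and let go.

Things in the scene. Friction and masses are not known exactly. Their poses are not given: they have to be found in the camera images.
- flask_1: Capped conical flask of off-white plastic, 105 mm high: round base 66 mm across, tapering evenly from 6 mm up to a neck 27 mm across at 66 mm; ribbed grey screw cap 32 mm across, from 85 to 105 mm. About 0.14 kg. Origin: centre of the underside, z up the axis. Take it from above by the cap.
- flask_2: A second capped conical flask, the same as flask_1; the two are interchangeable.
- bottle: Capped round straight-sided bottle of off-white plastic with a paper label band, 110 mm high: body 60 mm across up to 68 mm, shoulder in to a neck 33 mm across at 84 mm; ribbed grey screw cap 40 mm across, from 88 to 110 mm. About 0.25 kg. Origin: centre of the underside, z up the axis. Take it from above by the cap.
- open_flask: Look-alike: the same conical flask without a cap, its round mouth open, 96 mm high. It stays where it is. Origin: centre of the underside, z up.
- open_bottle: Look-alike: the same straight-sided bottle without a cap, its round mouth open, 100 mm high. It stays where it is. Origin: centre of the underside, z up.
- shaker: Low white laboratory shaker, 204 x 288 mm, fixed, with a dark grey rubber mat on its platform, mat top at z 75 mm. Origin: centre of the underside; x runs from its front panel (on the robot's side) to its back, y to its left. A fixed back bar, 14 mm thick in a rubber sleeve, runs across at x 78 mm, z 93 mm. Steel side rails 10 mm thick run along x at y -130 and +130 mm, z 93 mm.
- middle_seat (a point): Centre of the middle one of three flat ring outlines (seats, 70 mm across) on the mat, at shaker x 32, y 0 mm; the others lie 72 mm to either side along its y. The back bar's face is 39 mm behind. Between here and the vessels stand a towel dispenser (200 mm high, world x 0.36 to 0.58, y -0.07 to 0.09) and behind it a monitor (440 mm high, x over 0.70): carry over the one, in front of the other.
- clamp_bar (a joint): Slide of the clamp bar along the side rails, in m, 0 (front stop) to 0.085, growing towards the back bar. Starts at 0 to 0.025; reads 0.075 when the collars' pointers are level with the marks. Bar as the back bar, axis at shaker x = value - 0.075. 3 N moves it; it stays where left. At the mark it is 64 mm from the back bar, face to face: it nudges the vessels a few mm back.
- clamp_knob (a point): Centre of the black upright knob on the right-hand (-y) collar of the clamp bar: 22 mm across, reaching 17 mm above and below this point, on a stem over the collar, whose top is 28 mm below this point. It does not turn. Take it from above, fingers in front and behind, and slide it along the rail. An equal knob is on the left-hand collar, 260 mm away along the shaker's y.
- rail_mark (a point): Black line across the white strip outside the right-hand rail, where the collar's pointer must stop; an equal line is outside the left-hand rail. It lies 8.5 mm further out (-y) than the knob's axis; at the mark the knob's axis is level with it along the shaker's x.
Mind the look-alikes: they are no part of the job. Leave any yellow look-alike of the bottle alone.

How it is judged:
By the outcome, as a careful person would: the job done as asked, in the order asked, and still so for the second after the job is handed in, with the robot touching nothing.
It also fails if it takes over 120 s, if anything falls off the work surface, if the arm or the gripper's body presses on something with over 40 N, if the wrist force passes 120 N, or if a joint passes its speed limit or range.

## Robot

A 7-joint arm with a two-finger parallel gripper is mounted at the origin on a cart in front of the work surface, level with it; the furniture and walls round the work are solid. World frame = base frame: x ahead of the robot, y to its left, z up, the work surface at z = 0. Lengths are in m, angles in rad, forces in N, time in s.
With the tool pointing down it reaches from about 0.4 to 0.9 m from the base axis. Payload 5.6 kg.
Tool frame: the origin (TCP) lies midway between the tips of the shut fingers; the grasp point (between the pads) lies 19 mm behind it; z points along the fingers, y is the line along which they close (so a half turn about z gives the same grasp; the last joint's range is limited). The gripper opens to 92 mm and grips with 3 to 60 N. Pads are 20 mm wide; open, the fingers measure 128 mm over their backs; the gripper's body (75 mm by 189 mm) begins 69 mm behind the grasp point.
Start: joints at [1.069, 0.468, -0.012, 1.603, 0.006, 1.071, -0.056], TCP at [0.288, -0.583, 0.215] pointing down, gripper open.
Joint ranges: [-2.53, 2.53], [-0.31, 2.02], [-1.57, 1.55], [0.28, 2.44], [-1.29, 4.43], [0.15, 1.84], [-2.92, 2.92]. Speed limits (rad/s): [2.57, 2.57, 3.14, 3.14, 3.14, 3.14, 3.14].

## Interface

Orientations are given as a 3x3 rotation matrix whose columns are the frame's x, y, z axes.
In Python, from station import env, effector, solver, viewer, workorder, search_frame, tip_of gives the robot as it stands. Calls block until the motion is done:
- env.reach(position, orientation): joint-space move of the TCP to a pose.
- env.movel(position, frame=None, rate=0.15): straight line of the TCP; frame=None keeps the orientation; rate is the mean speed in m/s.
- env.goto_joints(angles): joint-space move.
- effector.release() and effector.grasp(squeeze=None): open the fingers fully, or close them until they stop; squeeze is the grip in N (None keeps the last).
- env.pause(seconds).
- solver.inverse_kinematics(position, orientation): joint angles nearest the present ones, or None.
- env.sense(): the state.
- viewer.read_camera(name): name is "scene" or "top" or "wrist"; returns (picture, depth): 384x512x3 uint8, red, green, blue; 384x512 float32, m along the optical axis (not along the pixel's ray), 0 where there is no reading.
- viewer.camera_info(name): a dict with "intrinsics" (3x3 intrinsics, pixels), "dist_coeffs" ([k1, k2, p1, p2, k3] as OpenCV has them; the pictures are not rectified), "eye" and "rotation" of the camera in the world; the wrist camera has in their place "T_tool_cam" (4x4, takes a point from camera to tool coordinates, whose origin is the TCP and whose axes are the flange's). Camera axes: x right, y up, looking along -z (the intrinsics and any distortion apply to the point x, -y, -z); pixel columns grow to the right and rows downward; lengths in m; the calibration is good to about 2 mm. A picture is of the moment at which its call begins: read the wrist's pose just before it. camera_info takes no time and is no camera call.
A pose or a line that the arm cannot do raises env.PlanningError and nothing moves.
- workorder.finish_job(): hands the job in; it is judged then, once.
Trained networks look in the newest picture that a camera, given by its name, has taken for a name from the list of things; names that differ only in an ending like _2 or _b are one class to them, and where a whole thing is asked for, a point or a joint stands for the part that bears it (a point fixed in the world has none). Each returns a list of dicts, best first, with "score" (0 to 1); they miss things now and then, are a little off and sometimes report something else, mostly with a low value. They report only what shows in the picture. A call takes as long as a camera call. They do not tell look-alikes from the thing itself.
- search_frame(camera, name): "at" ([x, y, z] in m, in world coordinates, good to about 4 mm: the middle of the surface that is visible of it).
- tip_of(camera, name): "at" ([x, y, z] in m, in world coordinates, good to about 4 mm: a listed point, or the origin of a listed thing).
The state is a dict: "t": time; "joint_positions": joint angles; "joint_velocities": joint speeds; "tau": joint torques, N m; "ee_pos": TCP position; "tcp_rot": TCP orientation; "wrist_force": force on the tool from outside, world axes, zero at the start; "moment": the same for the moment, N m; "gripper_width": finger opening in m; "grasp_force": force on a finger pad.
Only numpy, scipy, OpenCV 4.12 (cv2) and the standard library are available. Lean on these libraries where they do the work, as an engineer would, in place of code of your own. Each camera call takes 0.05 s, during which the arm holds its last target. There are 200 camera calls.

## Working session

There is one attempt and no reset: what is moved stays moved. The work goes in short steps, each a Python script; the robot and the scene stay as the last script left them, time stands still between calls to the robot, and variables do not carry over. Pictures are saved under pics/ and viewed, at most 14 in all, crops included, and the job is handed in when it is done.

```bash
mkdir -p pics; ls
cat > h.py <<'E'
from station import env, effector, solver, viewer, workorder, search_frame, tip_of
import numpy as np, cv2
def snap(n,f):
    p,d=viewer.read_camera(n); cv2.imwrite('pics/'+f,p[:,:,::-1]); return p,d
E
python3 - <<'E'
from h import *
out=[]
for c in ['scene','top']:
    p,d=snap(c,c+'1.png'); np.save(c+'1.npy',d)
    i=viewer.camera_info(c); print(c,np.round(i['eye'],3),np.round(i['rotation'],3).tolist(),np.round(i['intrinsics'],1).tolist())
    for n in ['flask_1','bottle','open_flask','open_bottle','shaker','middle_seat','clamp_knob','rail_mark']:
        print(n,[(np.round(r['at'],3).tolist(),round(r['score'],2)) for r in tip_of(c,n)])
s=env.sense();print(s['t'],s['ee_pos'],np.round(s['tcp_rot'],2).tolist(),s['gripper_width'])
E
```

```text
pics
scene [ 0.898 -0.979  1.173] [[0.927, -0.261, 0.268], [0.374, 0.658, -0.654], [-0.006, 0.707, 0.707]] [[486.3, 0.0, 253.3], [0.0, 486.3, 185.7], [0.0, 0.0, 1.0]]
flask_1 [([0.528, 0.444, -0.005], 0.85), ([0.461, 0.334, 0.001], 0.67)]
bottle [([0.376, -0.204, -0.001], 0.73)]
open_flask [([0.6, 0.305, 0.002], 0.6)]
open_bottle [([0.592, 0.178, -0.004], 0.63)]
shaker [([0.557, -0.252, -0.0], 0.69)]
middle_seat [([0.585, -0.257, 0.073], 0.62)]
clamp_knob [([0.472, -0.374, 0.13], 0.66)]
rail_mark []
top [0.381 0.027 1.616] [[-0.009, 0.997, -0.082], [-1.0, -0.009, 0.01], [0.009, 0.082, 0.997]] [[413.4, 0.0, 260.1], [0.0, 413.4, 190.7], [0.0, 0.0, 1.0]]
flask_1 [([0.527, 0.446, -0.005], 0.67), ([0.461, 0.336, 0.004], 0.54)]
bottle [([0.378, -0.204, -0.003], 0.76), ([0.433, 0.198, 0.001], 0.71)]
open_flask [([0.605, 0.305, 0.004], 0.54)]
open_bottle [([0.589, 0.174, -0.0], 0.47)]
shaker [([0.557, -0.256, -0.003], 0.7), ([0.538, -0.393, 0.078], 0.17)]
middle_seat [([0.584, -0.259, 0.073], 0.97)]
clamp_knob [([0.466, -0.375, 0.135], 0.67)]
rail_mark [([0.54, -0.398, 0.076], 0.73), ([0.462, 0.34, 0.004], 0.47)]
0.9 [ 0.28783495 -0.58282067  0.2146205 ] [[0.9, 0.44, -0.0], [0.44, -0.9, -0.0], [-0.0, 0.0, -1.0]] 0.09214715749856738
```

```bash
python3 -c "
import cv2
a=cv2.imread('pics/scene1.png');cv2.imwrite('pics/s1b.png',cv2.resize(a,(800,600),interpolation=3))
a=cv2.imread('pics/top1.png');cv2.imwrite('pics/t1b.png',cv2.resize(a,(800,600),interpolation=3))"
```

```text
(no output)
```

View pics/s1b.png

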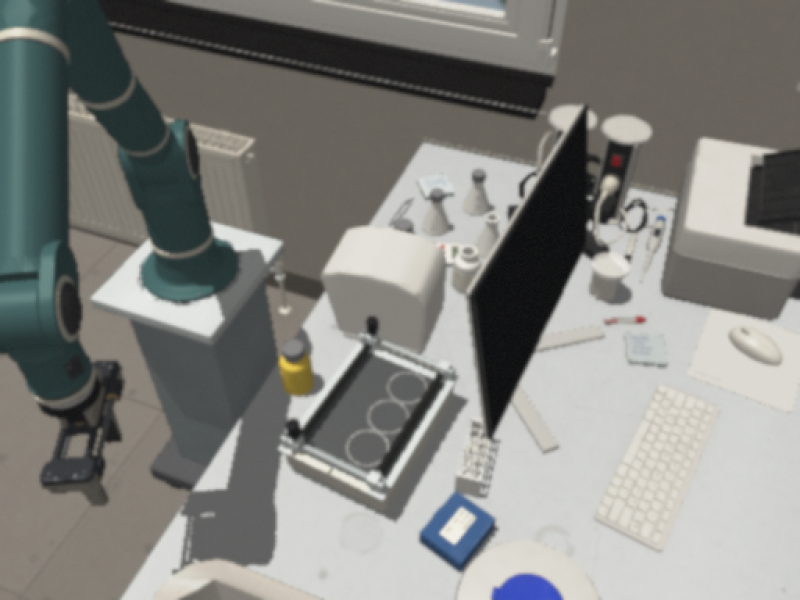

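View pics/t1b.png

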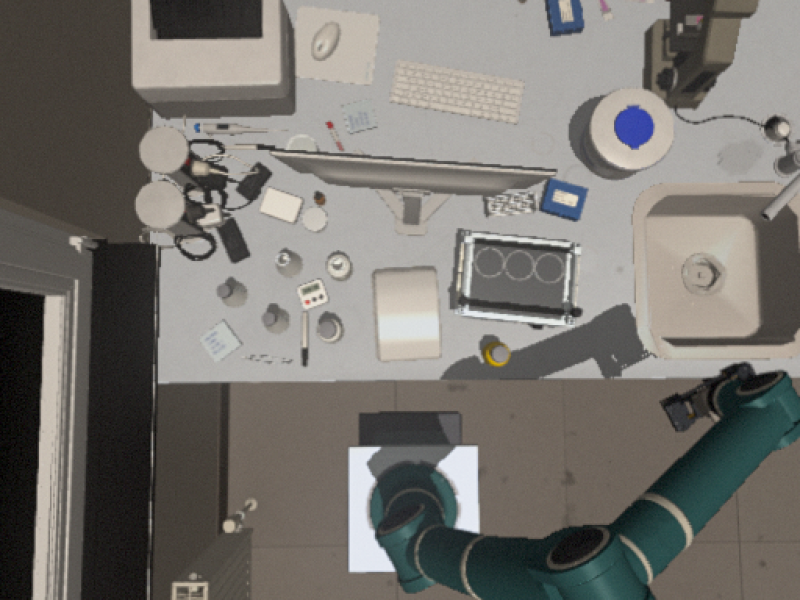

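The yellow bottle at about (495,353) in the top view is the look-alike. The capped flasks are at (232,290) and (275,318), and the capped bottle is at (329,327). The open ones are at (288,260) and (338,265), and the right-hand knob is at about (575,312). Next I'll refine these positions with depth.

```bash
cat >> h.py <<'E'
def cloud(n,d):
    i=viewer.camera_info(n); K=np.array(i['intrinsics']); v,u=np.nonzero(d>0)
    q=cv2.undistortPoints(np.stack([u,v],1).astype(float)[:,None],K,np.array(i['dist_coeffs']))[:,0]
    z=d[v,u]; P=np.stack([q[:,0]*z,-q[:,1]*z,-z],1)
    return P@np.array(i['rotation']).T+np.array(i['eye']),u,v
E
python3 - <<'E'
from h import *
for c in ['top','scene']:
    d=np.load(c+'1.npy'); P,u,v=cloud(c,d)
    print(c)
    for n,xy,z0,z1 in [('fA',(.528,.445),.098,.115),('fB',(.461,.335),.098,.115),('bot',(.433,.198),.103,.118),('yel',(.377,-.204),.1,.118),('knob',(.468,-.375),.143,.16),('knobL',(.46,-.115),.143,.16),('of',(.602,.305),.09,.1),('ob',(.59,.175),.09,.11)]:
        m=(np.hypot(P[:,0]-xy[0],P[:,1]-xy[1])<.035)&(P[:,2]>z0)&(P[:,2]<z1)
        Q=P[m]; 
        if len(Q): print(n,len(Q),np.round(Q.mean(0),4),np.round((Q.max(0)+Q.min(0))/2,4),np.round(np.ptp(Q,axis=0),3))
    m=(P[:,2]>.086)&(P[:,2]<.106)&(P[:,0]>.6)&(P[:,0]<.69)&(P[:,1]>-.36)&(P[:,1]<-.15)
    Q=P[m]; m2=abs(Q[:,0]-np.median(Q[:,0]))<.012; Q=Q[m2]
    f=np.polyfit(Q[:,1],Q[:,0],1);print('backbar',len(Q),f,np.median(Q,0),'at y=-.257',np.polyval(f,-.257))
    m=(P[:,2]>.14)&(P[:,0]>.6)&(P[:,0]<.85)&(P[:,1]>-.45)&(P[:,1]<.05)
    Q=P[m]
    if len(Q):
      for a in np.arange(-.4,.05,.05):
        R=Q[abs(Q[:,1]-a)<.025]
        if len(R): print('mon',round(a,2),np.round(np.percentile(R[:,0],[0,2]),3), np.round(R[:,2].max(),3))
    m=(P[:,2]>.03)&(P[:,0]>.34)&(P[:,0]<.58)&(P[:,1]>-.08)&(P[:,1]<.1)
    print('disp z',P[m][:,2].max())
E
```

```text
top
fA 60 [0.529  0.4431 0.1054] [0.5286 0.4449 0.106 ] [0.027 0.031 0.016]
fB 69 [0.4628 0.3363 0.105 ] [0.4639 0.3366 0.1064] [0.029 0.034 0.015]
bot 87 [0.4351 0.1973 0.1096] [0.4352 0.1972 0.1106] [0.04  0.039 0.014]
yel 100 [ 0.3755 -0.204   0.1099] [ 0.3751 -0.204   0.1086] [0.036 0.037 0.015]
knob 30 [ 0.4687 -0.3768  0.1484] [ 0.4696 -0.3754  0.149 ] [0.022 0.021 0.012]
knobL 8 [ 0.4918 -0.118   0.149 ] [ 0.4915 -0.1169  0.148 ] [0.004 0.017 0.007]
of 31 [0.6041 0.3053 0.0946] [0.6032 0.3043 0.0951] [0.027 0.031 0.009]
ob 39 [0.5908 0.1762 0.0989] [0.5901 0.1765 0.0994] [0.034 0.034 0.013]
backbar 181 [0.09656777 0.65734913] [ 0.63353833 -0.25162191  0.0980231 ] at y=-.257 0.6325312089085011
mon -0.25 [0.708 0.709] 0.441
mon -0.2 [0.71  0.712] 0.439
mon -0.15 [0.71  0.711] 0.442
mon -0.1 [0.713 0.714] 0.44
mon -0.05 [0.717 0.718] 0.44
mon -0.0 [0.707 0.711] 0.439
disp z 0.20926735232845028
scene
fA 52 [0.5281 0.4381 0.1051] [0.5276 0.4388 0.1061] [0.032 0.039 0.016]
fB 57 [0.4631 0.3334 0.1054] [0.4613 0.3352 0.1052] [0.033 0.038 0.013]
bot 87 [0.4368 0.1965 0.1112] [0.4355 0.1979 0.1096] [0.039 0.041 0.013]
yel 148 [ 0.3765 -0.2061  0.1103] [ 0.3755 -0.205   0.1087] [0.04  0.041 0.016]
knob 64 [ 0.4703 -0.3774  0.1499] [ 0.4701 -0.3766  0.1495] [0.021 0.022 0.012]
knobL 11 [ 0.4903 -0.1192  0.149 ] [ 0.4905 -0.1189  0.1486] [0.007 0.016 0.006]
of 38 [0.6023 0.3059 0.0959] [0.6027 0.3053 0.095 ] [0.03 0.03 0.01]
ob 79 [0.5896 0.1762 0.0978] [0.5891 0.1779 0.0988] [0.035 0.043 0.017]
backbar 299 [0.09365592 0.65758553] [ 0.63256819 -0.26660238  0.10075227] at y=-.257 0.6335159619846911
mon -0.25 [0.708 0.712] 0.439
mon -0.2 [0.711 0.716] 0.44
mon -0.15 [0.715 0.72 ] 0.44
mon -0.1 [0.719 0.724] 0.44
mon -0.05 [0.723 0.728] 0.44
mon -0.0 [0.727 0.732] 0.439
disp z 0.2070176750364343
```

```bash
cat >> h.py <<'E'
PSI=-0.0945
SX=np.array([np.cos(PSI),np.sin(PSI),0]); SY=np.array([-np.sin(PSI),np.cos(PSI),0])
def R(s=1):
    y=s*SX; z=np.array([0,0,-1.]); return np.stack([np.cross(y,z),y,z],1)
def proj(c,P):
    i=viewer.camera_info(c); q=(P-np.array(i['eye']))@np.array(i['rotation']); q=q*[1,-1,-1]
    return cv2.projectPoints(q[:,None],np.zeros(3),np.zeros(3),np.array(i['intrinsics']),np.array(i['dist_coeffs']))[0][:,0]
E
python3 - <<'E'
from h import *
from scipy.optimize import minimize
for c in ['top','scene']:
    g=cv2.imread(f'pics/{c}1.png',0).astype(np.float32)
    t=np.linspace(0,2*np.pi,120)
    def pts(p,r):
        sx=np.array([np.cos(p[2]),np.sin(p[2]),0]);sy=np.array([-sx[1],sx[0],0]);o=np.array([p[0],p[1],.0755])
        return np.concatenate([o+k*.072*sy+r*(np.cos(t)[:,None]*sx+np.sin(t)[:,None]*sy) for k in(-1,0,1)])
    def s(p,r):
        m=proj(c,pts(p,r)).astype(np.float32); return cv2.remap(g,m[:,0],m[:,1],cv2.INTER_LINEAR).mean()
    f=lambda p:-(s(p,.034)-.5*s(p,.027)-.5*s(p,.0405))
    b=min(((f((x,y,PSI)),x,y) for x in np.arange(.575,.6,.002) for y in np.arange(-.27,-.245,.002)))
    r=minimize(f,[b[1],b[2],PSI],method='Nelder-Mead',options=dict(initial_simplex=[[b[1],b[2],PSI],[b[1]+.003,b[2],PSI],[b[1],b[2]+.003,PSI],[b[1],b[2],PSI+.03]]))
    print(c,b,r.x,r.fun)
m=np.array([.5865,-.2575,0])
for s in(1,-1):
    for n,p in dict(fA=(.528,.443),fB=(.463,.336),b=(.436,.197),L=(m+.072*SY)[:2],M=m[:2],Rr=(m-.072*SY)[:2],knob=(.47,-.377)).items():
        for z in(.07,.34):
            q=solver.inverse_kinematics([*p,z],R(s)); print(s,n,z,None if q is None else np.round(q,2))
E
```

```text
top (np.float32(-24.00784), np.float64(0.587), np.float64(-0.258)) [ 0.58680828 -0.25884823 -0.10909165] -25.63544464111328
scene (np.float32(-22.155643), np.float64(0.585), np.float64(-0.258)) [ 0.58447957 -0.25734233 -0.10946804] -23.509735107421875
1 fA 0.07 [-0.21  0.88 -0.84  1.55  0.72  1.05 -1.35]
1 fA 0.34 [-0.19  0.63 -0.95  1.3   0.5   1.46 -1.19]
1 fB 0.07 [-0.01  0.75 -0.92  1.86  0.75  0.93 -1.39]
1 fB 0.34 [ 0.13  0.46 -1.12  1.59  0.42  1.36 -1.13]
1 b 0.07 [ 0.31  0.66 -1.01  2.07  0.77  0.84 -1.27]
1 b 0.34 [ 0.47  0.19 -1.08  1.8   0.18  1.26 -0.75]
1 L 0.07 [ 0.5   0.63 -0.34  1.76  0.28  0.81 -0.07]
1 L 0.34 [ 0.54  0.36 -0.39  1.5   0.14  1.31  0.04]
1 M 0.07 [ 0.57  0.64 -0.29  1.71  0.24  0.82  0.08]
1 M 0.34 [ 0.61  0.39 -0.35  1.46  0.13  1.32  0.16]
1 Rr 0.07 [ 0.65  0.68 -0.27  1.64  0.22  0.85  0.2 ]
1 Rr 0.34 [ 0.68  0.43 -0.32  1.39  0.14  1.34  0.27]
1 knob 0.07 [ 0.81  0.59 -0.25  1.81  0.2   0.77  0.36]
1 knob 0.34 [ 0.86  0.31 -0.3   1.55  0.1   1.29  0.45]
-1 fA 0.07 [-0.02  1.19 -1.34  1.54  1.18  1.37  1.57]
-1 fA 0.34 [-0.06  0.82 -1.33  1.29  0.79  1.59  1.79]
-1 fB 0.07 [ 0.18  1.06 -1.33  1.85  1.12  1.24  1.52]
-1 fB 0.34 [ 0.21  0.57 -1.31  1.59  0.55  1.42  1.9 ]
-1 b 0.07 [ 0.47  0.93 -1.33  2.07  1.06  1.1   1.66]
-1 b 0.34 [ 0.62  0.28 -1.29  1.79  0.28  1.28  2.3 ]
-1 L 0.07 [ 0.04  0.6   0.28  1.79 -0.23  0.78 -2.8 ]
-1 L 0.34 [-0.61  0.62  1.35  1.58 -0.61  1.44 -2.45]
-1 M 0.07 [ 0.13  0.63  0.31  1.74 -0.26  0.81 -2.67]
-1 M 0.34 [ 0.21  0.36  0.2   1.49 -0.07  1.31 -2.81]
-1 Rr 0.07 [ 0.23  0.67  0.34  1.67 -0.28  0.84 -2.55]
-1 Rr 0.34 [ 0.28  0.41  0.27  1.42 -0.11  1.33 -2.68]
-1 knob 0.07 [ 0.36  0.58  0.35  1.84 -0.28  0.76 -2.38]
-1 knob 0.34 [ 0.4   0.29  0.28  1.59 -0.08  1.28 -2.54]
```

```bash
sed -i 's/^PSI=.*/PSI=-0.102/' h.py
cat >> h.py <<'E'
SEAT=np.array([.586,-.258,0.])
ZT=.345; VIA=np.array([.50,.0,ZT])
def go(p,z,rate=.35): env.movel([p[0],p[1],z],R(),rate=rate)
def xfer(p,seat,zg,first=False):
    q=SEAT+seat*.072*SY
    go(p,ZT); go(p,zg+.05,.25); go(p,zg,.08)
    effector.grasp(25); s=env.sense(); print('grip',s['gripper_width'],s['grasp_force'],s['t'])
    go(p,zg+.03,.1); go(p,ZT); print('held',env.sense()['gripper_width'])
    go(q,ZT); go(q,zg+.075+.04,.25); go(q,zg+.075+.002,.06)
    s=env.sense(); print('down',np.round(s['ee_pos'],4),np.round(s['wrist_force'],1))
    effector.release(); go(q,zg+.125,.1); go(q,ZT); print('t',env.sense()['t'])
E
python3 - <<'E'
from h import *
s=env.sense(); env.movel([*s['ee_pos'][:2],ZT],rate=.25)
env.movel([.47,-.37,ZT],R(),rate=.3)
xfer((.528,.443),-1,.076)
snap('top','t2.png')
for n in('flask_1','bottle'): print(n,[(np.round(r['at'],3).tolist(),round(r['score'],2)) for r in tip_of('top',n)])
E
```

```text
grip 0.03115554376821308 25.00003782886779 7.95
held 0.030993299892836813
down [ 0.5789 -0.3297  0.1531] [ 0.  -0.5 -1. ]
t 15.325
flask_1 [([0.462, 0.338, 0.004], 0.67)]
bottle [([0.434, 0.2, -0.002], 0.65), ([0.377, -0.204, -0.006], 0.62)]
```

Run:
```python
from h import *
go((.47,.2),ZT)
for c in('top','scene'):
    p,d=snap(c,c+'3.png'); P,u,v=cloud(c,d)
    Q=P[(np.hypot(P[:,0]-.579,P[:,1]+.33)<.04)&(P[:,2]>.165)&(P[:,2]<.2)]
    print(c,len(Q),Q.mean(0) if len(Q) else 0,np.round((Q.max(0)+Q.min(0))/2,4) if len(Q) else 0)
    print([(np.round(r['at'],3).tolist(),round(r['score'],2)) for r in tip_of(c,'flask_1')])
a=cv2.imread('pics/scene3.png')[190:340,160:320];cv2.imwrite('pics/s3b.png',cv2.resize(a,(640,600),interpolation=3))
```

```text
top 74 [ 0.57943135 -0.32909359  0.17877554] [ 0.5796 -0.3308  0.1764]
[([0.582, -0.327, 0.075], 0.76)]
scene 159 [ 0.58123809 -0.33291087  0.17851186] [ 0.5797 -0.3312  0.176 ]
[([0.46, 0.333, 0.002], 0.94), ([0.58, -0.329, 0.073], 0.73), ([0.59, 0.175, -0.003], 0.62)]
```

View pics/s3b.png

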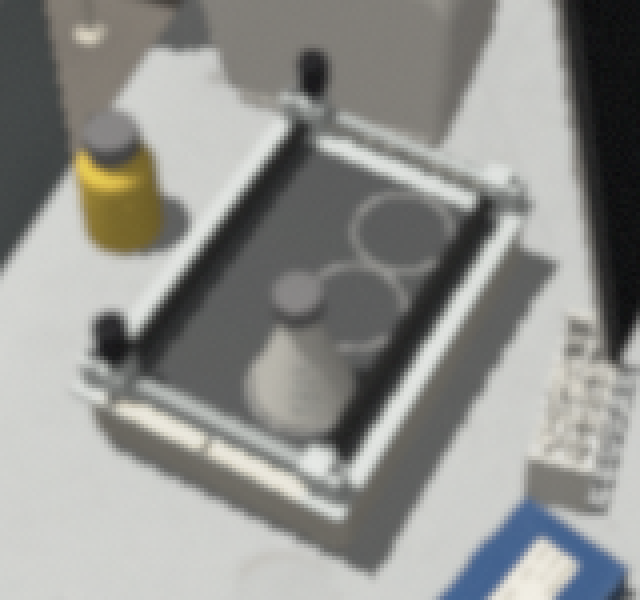

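The flask stands upright on the right-hand ring, its base centred near (298,390) in the crop. Next are the other two vessels.

Run:
```python
from h import *
xfer((.463,.336),1,.076)
xfer((.436,.197),0,.080)
go((.47,.2),ZT)
for c in('top','scene'):
    p,d=snap(c,c+'4.png'); P,u,v=cloud(c,d)
    for k in(-1,0,1):
        q=SEAT+k*.072*SY
        Q=P[(np.hypot(P[:,0]-q[0],P[:,1]-q[1])<.035)&(P[:,2]>.165)&(P[:,2]<.2)]
        print(c,k,np.round(q,4),len(Q),np.round(Q.mean(0),4),np.round((Q.max(0)+Q.min(0))/2,4))
    for n in('clamp_knob','rail_mark'): print(n,[(np.round(r['at'],4).tolist(),round(r['score'],2)) for r in tip_of(c,n)])
    m=(np.hypot(P[:,0]-.47,P[:,1]+.377)<.03)&(P[:,2]>.14)&(P[:,2]<.16);print(np.round((P[m].max(0)+P[m].min(0))/2,4))
a=cv2.imread('pics/scene4.png')[190:340,160:320];cv2.imwrite('pics/s4b.png',cv2.resize(a,(640,600),interpolation=3))
```

```text
grip 0.031054652704691193 24.999978051055223 20.65
held 0.03078208389173416
down [ 0.5936 -0.1863  0.1531] [ 0.7 -0.1 -1.9]
t 27.3583
grip 0.03947243982609645 21.96359087858582 31.3583
held 0.039350483165126605
down [ 0.5861 -0.2579  0.1568] [ 0.2  0.2 -2.3]
t 37.7583
top -1 [ 0.5787 -0.3296  0.    ] 77 [ 0.5791 -0.3291  0.1784] [ 0.5796 -0.3295  0.1761]
top 0 [ 0.586 -0.258  0.   ] 115 [ 0.586  -0.2556  0.1837] [ 0.5864 -0.2551  0.1799]
top 1 [ 0.5933 -0.1864  0.    ] 74 [ 0.5927 -0.1854  0.1785] [ 0.5928 -0.1862  0.177 ]
clamp_knob [([0.4673, -0.3748, 0.1336], 0.74)]
rail_mark [([0.5375, -0.3934, 0.0761], 0.72)]
[ 0.4695 -0.3756  0.148 ]
scene -1 [ 0.5787 -0.3296  0.    ] 158 [ 0.5812 -0.333   0.1786] [ 0.58   -0.3301  0.1757]
scene 0 [ 0.586 -0.258  0.   ] 218 [ 0.5887 -0.2601  0.1832] [ 0.5878 -0.2557  0.1792]
scene 1 [ 0.5933 -0.1864  0.    ] 128 [ 0.5948 -0.1895  0.1786] [ 0.5939 -0.1855  0.1757]
clamp_knob []
rail_mark [([0.5383, -0.391, 0.0778], 0.9)]
[ 0.4694 -0.3769  0.1483]
```

View pics/s4b.png

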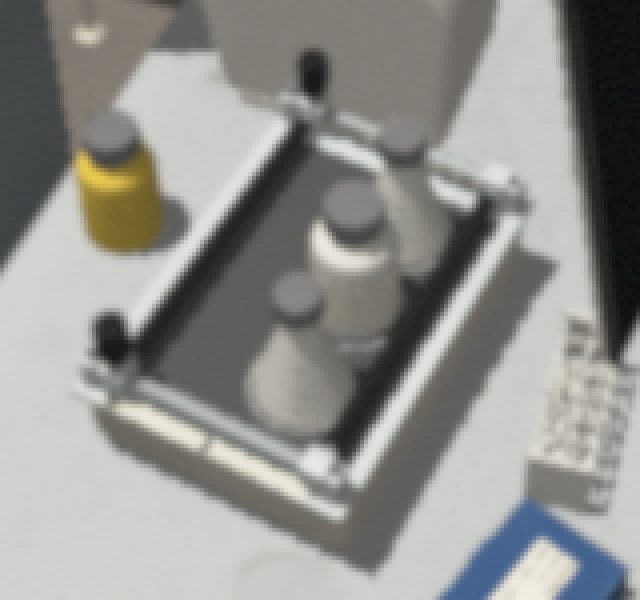

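All three vessels are standing on their seats, with the bottle in the middle at crop (355,270). Before the clamp step, I'll look at the mark and knob with the wrist camera.

```bash
cat >> h.py <<'E'
def wproj(P,s):
    i=viewer.camera_info('wrist'); T=np.array(i['T_tool_cam'])
    q=(P-np.array(s['ee_pos']))@np.array(s['tcp_rot']); q=(q-T[:3,3])@T[:3,:3]; q=q*[1,-1,-1]
    return cv2.projectPoints(q[:,None],np.zeros(3),np.zeros(3),np.array(i['intrinsics']),np.array(i['dist_coeffs']))[0][:,0]
E
python3 - <<'E'
from h import *
print(np.round(viewer.camera_info('wrist')['T_tool_cam'],3))
go((.49,-.38),ZT)
go((.49,-.38),.26,.2)
s=env.sense(); p,d=snap('wrist','w5.png')
for n in('clamp_knob','rail_mark','middle_seat'): print(n,[(np.round(r['at'],4).tolist(),round(r['score'],2)) for r in tip_of('wrist',n)])
K=SEAT-.032*SX-.130*SY; M=K-.0085*SY+[0,0,.076]
print(K,M); pr=wproj(np.array([M,[.47,-.377,.148],[.538,-.392,.077]]),s); print(pr)
a=p[:,:,::-1].copy(); 
cv2.imwrite('pics/w5b.png',cv2.resize(a,(800,600),interpolation=3))
E
```

```text
[[-0.     0.962  0.273  0.077]
 [ 1.     0.    -0.     0.001]
 [-0.     0.273 -0.962 -0.171]
 [ 0.     0.     0.     1.   ]]
clamp_knob [([0.469, -0.3755, 0.1319], 0.85)]
rail_mark [([0.5373, -0.3925, 0.0724], 0.85)]
middle_seat []
[ 0.5409293  -0.38406598  0.        ] [ 0.5400638 -0.3925218  0.076    ]
[[299.24880021 175.27721989]
 [232.40775202 184.54341394]
 [297.53454731 175.21422979]]
```

View pics/w5b.png

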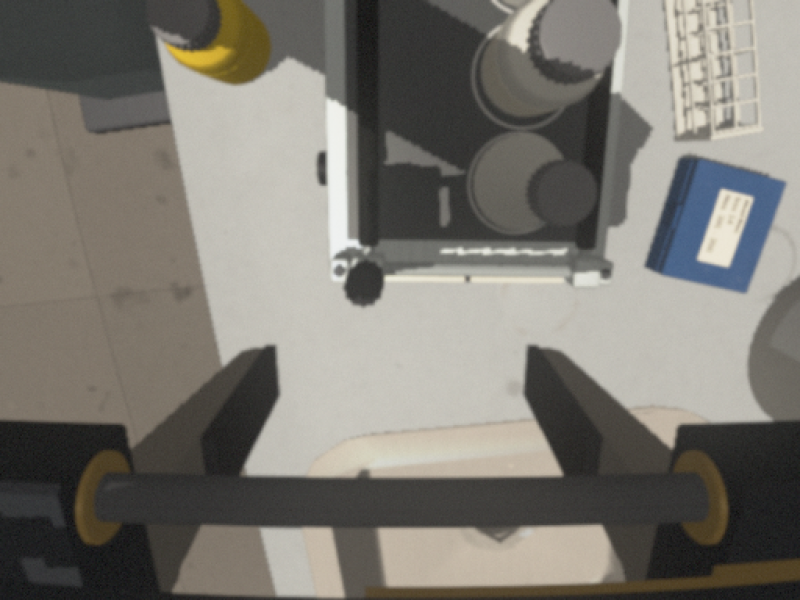

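The mark is at about (468,278) in the enlarged view, which agrees with the predicted position to within 0.5 mm along the rail. The knob at (363,283) also agrees, so I'll slide the clamp now.

Run:
```python
from h import *
K=SEAT-.032*SX-.130*SY; A=K-.0713*SX
go(A,.26,.2); go(A,.16,.2); go(A,.115,.06)
effector.grasp(12); s=env.sense(); print(s['gripper_width'],np.round(s['wrist_force'],1),s['t'])
for f in (.5,.8,.93,1.0):
    go(A+f*(K-A),.115,.04); s=env.sense(); print(np.round(s['ee_pos'],4),np.round(s['wrist_force'],1),round(s['gripper_width'],4))
s=env.sense(); p,d=snap('wrist','w6.png'); print(np.round(tip_of('wrist','rail_mark')[:1],3) if 0 else '')
a=cv2.resize(p[100:260,150:400,::-1],(800,512),interpolation=3); cv2.imwrite('pics/w6b.png',a)
```

```text
0.021577923085599988 [-2.2  0.9  1.3] 45.0
[ 0.5061 -0.3808  0.115 ] [ 1.  -2.1 -2.2] 0.0217
[ 0.5277 -0.3832  0.115 ] [ 1.2 -5.1 -4.4] 0.0218
[ 0.536  -0.3841  0.115 ] [-1.5 -3.8 -1.4] 0.0215
[ 0.5403 -0.3846  0.115 ] [-3.1 -4.8 -0.9] 0.0217
```

View pics/w6b.png

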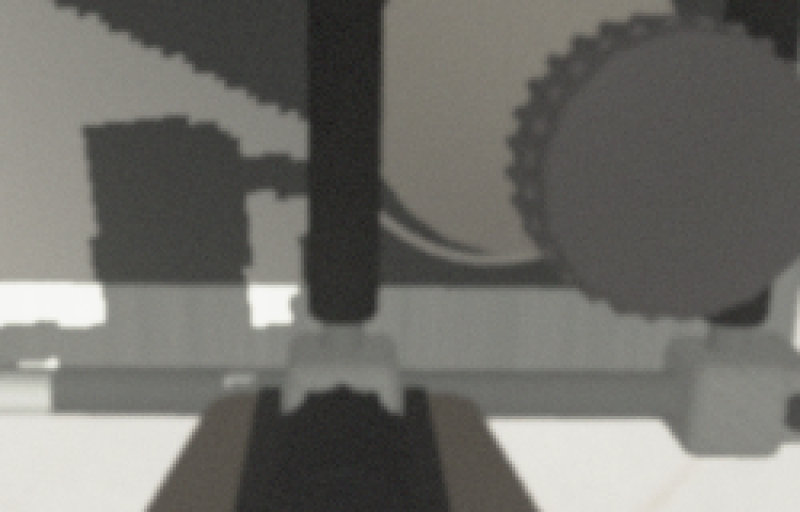

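The pointer and mark are hidden behind the knob here. I'll release, back up and look again.

Run:
```python
from h import *
effector.release(); s=env.sense(); p0=s['ee_pos']
go(p0,.16,.06); go(p0,.26,.2)
s=env.sense(); p,d=snap('wrist','w7.png')
for n in('clamp_knob','rail_mark'): print(n,[(np.round(r['at'],4).tolist(),round(r['score'],2)) for r in tip_of('wrist',n)])
c=np.array([s['ee_pos'][0],s['ee_pos'][1],.0]); print(np.round(wproj(np.array([c+[0,0,.148],c-.0085*SY+[0,0,.076],c-.0085*SY+[0,0,.093]]),s),1))
a=cv2.resize(p[130:220,180:330,::-1],(800,480),interpolation=3); cv2.imwrite('pics/w7b.png',a)
```

```text
clamp_knob [([0.5385, -0.3804, 0.1317], 0.74)]
rail_mark [([0.5404, -0.3897, 0.0718], 0.71)]
[[255.4 186. ]
 [255.7 176.6]
 [255.7 180.2]]
```

View pics/w7b.png

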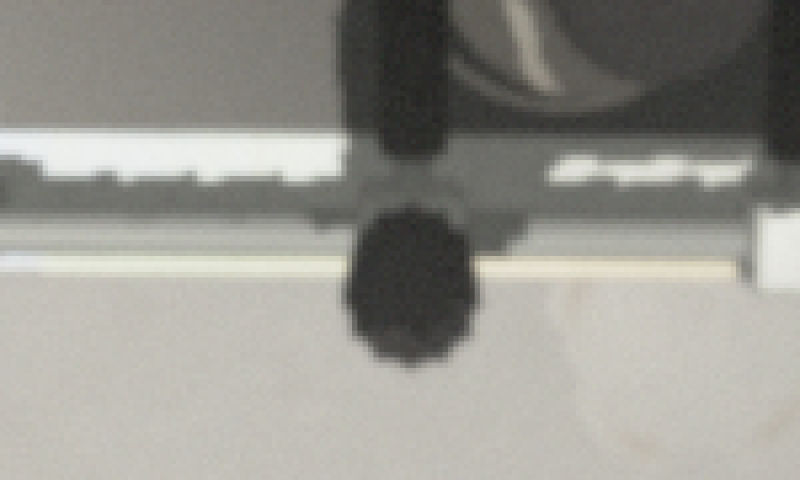

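The knob hides the mark from this side, so I'll look from the outer (−y) side.

Run:
```python
from h import *
go((.5403,-.52),.24,.2)
s=env.sense(); p,d=snap('wrist','w8.png')
c=np.array([.5403,-.3846,0]); m=wproj(np.array([c+[0,0,.148],c-.0085*SY+[0,0,.076]]),s); print(np.round(m,1))
u,v=m[1].astype(int); r0,c0=max(0,v-45),u-75; print(r0,c0)
a=cv2.resize(p[r0:r0+90,c0:c0+150,::-1],(800,480),interpolation=3); cv2.imwrite('pics/w8b.png',a)
```

```text
[[236.5  23.4]
 [241.   49.3]]
4 165
```

View pics/w8b.png

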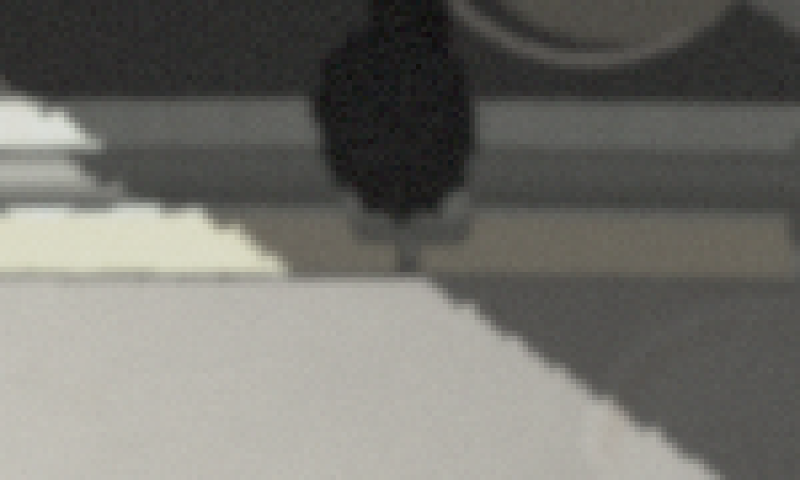

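Run:
```python
from h import *
M=np.array([.5398,-.393,0]); q=M-.105*SY
go(q,.15,.2)
s=env.sense(); p,d=snap('wrist','w9.png')
print(viewer.camera_info('wrist')['intrinsics'][0])
c=np.array([.5403,-.3846,0]); m=wproj(np.array([c+[0,0,.148],c-.0085*SY+[0,0,.076],c-.0085*SY+.005*SX+[0,0,.076]]),s); print(np.round(m,1))
u,v=m[1].astype(int); r0,c0=max(0,v-45),u-60; print(r0,c0)
a=cv2.resize(p[r0:r0+72,c0:c0+120,::-1],(800,480),interpolation=3); cv2.imwrite('pics/w9b.png',a)
```

```text
[319.72558832   0.         256.52123174]
[[251.7  25. ]
 [252.9  59.4]
 [259.8  59.4]]
14 192
```

View pics/w9b.png

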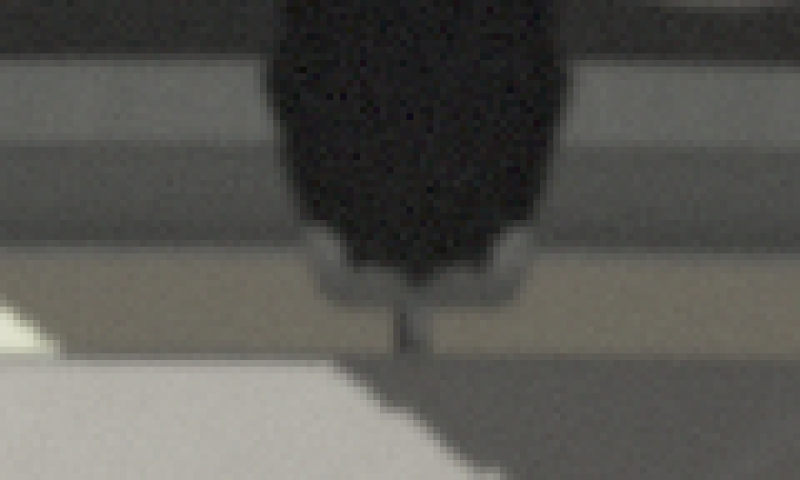

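The pointer sits at about 418 and the black line at 403, with roughly 9.3 px/mm, so the overshoot is about 1.7 mm. I'll nudge it back.

Run:
```python
from h import *
c=np.array([.5403,-.3846,0]); 
q=np.array([.5398,-.393,0])-.105*SY
go(q,.26,.2); go(c,.26,.2); go(c,.16,.2); go(c+.001*SX,.115,.06)
effector.grasp(12); print(np.round(env.sense()['wrist_force'],1))
go(c-.0019*SX,.115,.01); s=env.sense(); print(np.round(s['ee_pos'],4),np.round(s['wrist_force'],1))
effector.release(); s=env.sense(); print(np.round(s['ee_pos'],4)); 
go(c,.16,.06); go(c,.26,.2); go(q,.26,.2); go(q,.15,.2)
s=env.sense(); p,d=snap('wrist','w10.png'); print(s['t'])
a=cv2.resize(p[14:86,192:312,::-1],(800,480),interpolation=3); cv2.imwrite('pics/w10b.png',a)
```

```text
[-3.   1.6  1.6]
[ 0.5389 -0.3844  0.115 ] [ 2.8 -0.5 -2.7]
[ 0.5384 -0.3844  0.115 ]
60.3333
```

View pics/w10b.png

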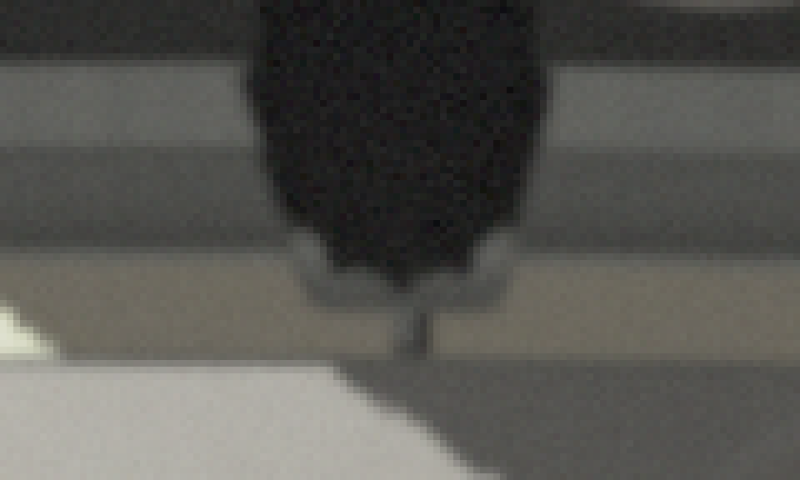

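The line runs from about 395 to 430 and the pointer is at about 404, so it sits on the mark to within 1 mm. One last check of the whole load before handing in.

Run:
```python
from h import *
go((.40,-.55),.30,.25)
p,d=snap('scene','s11.png'); P,u,v=cloud('scene',d)
for k in(-1,0,1):
    q=SEAT+k*.072*SY
    Q=P[(np.hypot(P[:,0]-q[0],P[:,1]-q[1])<.035)&(P[:,2]>.165)&(P[:,2]<.2)]
    print(k,np.round(q[:2],4),len(Q),np.round((Q.max(0)+Q.min(0))/2,4))
a=cv2.imread('pics/s11.png')[60:340,120:400];cv2.imwrite('pics/s11b.png',cv2.resize(a,(600,600),interpolation=3))
```

```text
-1 [ 0.5787 -0.3296] 152 [ 0.584  -0.3304  0.1763]
0 [ 0.586 -0.258] 221 [ 0.5925 -0.2589  0.1793]
1 [ 0.5933 -0.1864] 129 [ 0.5995 -0.1876  0.1757]
```

View pics/s11b.png

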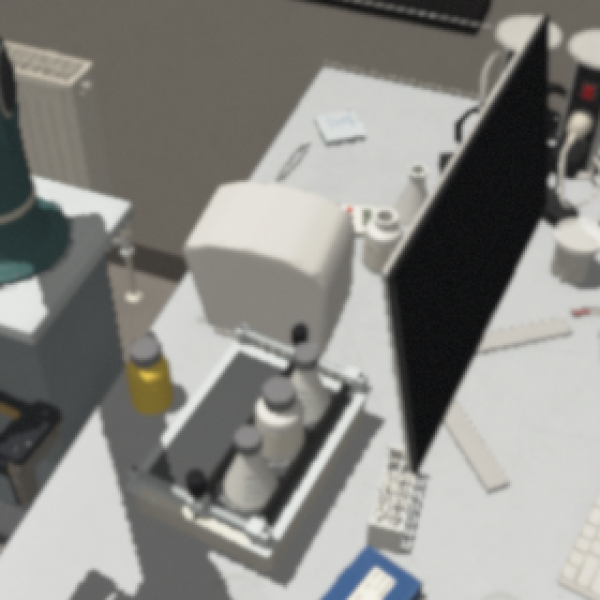

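All three vessels stand upright and were nudged 4–6 mm back. Both knobs have moved back along the rails, and the open vessels and the yellow bottle are still in place.

```bash
python3 -c "
from h import *
print(workorder.finish_job())"
```

```text
the job is handed in; nothing more can be done
None
```

The job is handed in, with no verdict returned: the bottle stands on the middle seat with a capped flask on either side, the clamp bar's right-hand pointer is within about 1 mm of its mark, and the open vessels and yellow bottle were left alone.

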